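Look into a safe lock through its key bore with a rigid scope

TASK

Swing the brass keyhole cover of the safe-lock service stand fully aside, then take the rigid inspection scope (the black-handled tool with a wide collar at the foot of its handle and an eyepiece on top) out of the tool rack and lower it upright down through the key bore, lens first, until the rubber ring on its tube is level with the top of the face plate. The scope must never touch the stand or the bore walls, and the other tools and parts on the desk stay where they are. Finish still holding the scope there in the gripper, steady and centred in the bore.

Things in the scene. Friction and masses are not known exactly. Their poses are not given: they have to be found in the camera images.
- stand: Fixed stand: a piece of safe door lying flat. Grey face plate 112 x 140 x 12 mm on pillars, its top 110 mm above the desk (own x -50 to +62, y -85 to +55 mm); below it a brass guide tube and a steel lock case, with one straight upright 16 mm bore through all, open from the plate's top to 26 mm above the desk. Base 132 x 162 mm. Origin on the desk below the bore, z up.
- bore (a point): Centre of the bore's mouth, in the plane of the face plate's top (110 mm above the desk). Bore diameter 16 mm; its frame's z is up along the bore axis.
- cover (a joint): Swing angle of the brass keyhole cover, rad: 0 = over the bore, grows as the cover turns counter-clockwise seen from above (positive about world z) about cover_pivot, to its stop at 1.6 = fully aside. Light friction (about 0.04 N m), it stays where it is left. At angle q the arm points from the pivot along the stand's (-cos q, -sin q).
- cover_pivot (a point): On the cover's upright pivot axis, 42 mm from the bore axis along the stand's +x, 3 mm above the plate.
- cover_knob (a point): On the axis of the upright knob at the cover's free end, 68 mm from the pivot axis. The knob is round, 12 mm in diameter, and stands from 4 to 21 mm above the plate; this point is 20 mm above the plate, near its top.
- rack: Steel tool rack, fixed, a bridge 52 x 176 mm with its top 125 mm above the desk and three 14 mm holes in a row along its own y axis, at y -56, 0 and +56 mm; one tool hangs upright in each hole by the shoulder of its handle. Which tool hangs where varies.
- scope: Rigid inspection scope, 0.16 kg, 162 mm long, starts upright in the rack. Origin at the lens (lower) end; z runs up its axis. Steel tube 8 mm in diameter from 0 to 105 mm, collar 32 mm in diameter from 105 to 112 mm, then a black cylindrical handle 22 mm in diameter with the eyepiece in its top, to 162 mm. It hangs by the collar on the rack's top: the lens is then 20 mm above the desk.
- scope_tip (a point): Centre of the scope's lens end (the lower end of the tube).
- scope_ring (a point): Centre of the thin black rubber ring on the scope's tube, 60 mm above the lens end.
- scope_grip (a point): Point on the scope's axis to grip the handle, 138 mm above the lens end.
- pickup: Magnetic pick-up tool in the rack: plain aluminium handle 20 mm in diameter, 55 mm tall above the rack, thin stem. Leave it. Origin at its lower end.
- awl: Awl in the rack: bulbous wooden handle up to 27 mm in diameter, about 66 mm tall above the rack, thin stem. Leave it. Origin at its point.
- lock_cylinder: Loose lock cylinder, 17 x 64 x 43 mm, standing on the desk left of the stand. Leave it. Origin at its underside.
- hex_key: Loose black hex key, 22 x 60 x 6 mm, lying on the desk. Leave it.
- padlock_loose: Loose brass padlock, 60 x 40 x 14 mm, lying flat on the desk behind and right of the stand. Leave it.
Mind the look-alikes: they are no part of the job. There is more than one size of the scope; the one meant has the size given above.

How it is judged (in metres and radians):
On the way, in this order (a step that is already met when the one before it is completed fails the run):
1. the keyhole cover is swung aside, beyond 1.3 rad (value of joint cover above 1.3 rad), for 0.2 s.
2. the scope is drawn out of the rack, its lens higher than the face plate (height (world z) of scope_tip above 0.12 m and contact force between scope and the fingers above 0.5 N), for 0.1 s.
3. the lens has entered the bore with the cover still aside (z of scope_tip in the frame of bore below -0.01 m and horizontal distance between scope_tip and bore below 0.004 m and value of joint cover above 1.2 rad), for 0.1 s.
At the end, for the whole second after the job is handed in: The gripper still holds the scope, at rest (under 20 mm/s) and upright (within 0.06 rad) in the open bore: the rubber ring within 5 mm of the height of the plate's top, ring and lens both within 3 mm of the bore's axis, the scope touching no part of the stand, the cover still aside (over 1.2 rad) (z of scope_ring in the frame of bore between -0.005 and 0.005 m and horizontal distance between each of scope_tip, scope_ring and bore below 0.003 m and angle between scope's own z axis and vertical below 0.06 rad and contact force between scope and the fingers above 0.5 N and contact force between scope and stand below 0.2 N and linear speed of scope below 0.02 m/s and value of joint cover above 1.2 rad); the arm keeps its last pose, push and grip.
It fails at once if the scope touches the stand, its cover or the bore walls (over 0.2 N) (contact force between scope and stand above 0.2 N).
It fails at once if another tool or part is disturbed (moved more than 25 mm) (distance of any of pickup, awl, lock_cylinder, hex_key, padlock_loose from where it was at the start of the episode above 0.025 m).
It also fails if it takes over 64 s, if anything falls off the work surface, if the arm or the gripper's body presses on something with over 40 N, if the wrist force passes 120 N, or if a joint passes its speed limit or range.

ROBOT

A 7-joint arm with a two-finger parallel gripper is mounted at the origin on a cart in front of the work surface, level with it; the furniture and walls round the work are solid. World frame = base frame: x ahead of the robot, y to its left, z up, the work surface at z = 0. Lengths are in mm, angles in rad, forces in N, time in s.
With the tool pointing down it reaches from about 400 to 875 mm from the base axis. Payload 4.4 kg.
Tool frame: the origin (TCP) lies midway between the tips of the shut fingers; the grasp point (between the pads) lies ctrl.grip_depth behind it (ctrl.grip_depth is the distance from the TCP to the grasp point, in mm); z points along the fingers, y is the line along which they close (so a half turn about z gives the same grasp; the last joint's range is limited). The gripper opens to 85 mm and grips with 20 to 120 N. Pads are 22 mm wide; open, the fingers measure 114 mm over their backs; the gripper's body (76 mm by 85 mm) begins 54 mm behind the grasp point. The pads swing forward as they close: fully open they stand 13 mm farther back than shut.
Start: joints at [-1.391, 0.628, 0.038, 1.517, -0.027, 0.996, -0.02], TCP at [158.141, 630.483, 231.313] pointing down, gripper open.
Joint ranges: [-3.06, 3.06], [-0.37, 2.12], [-1.25, 1.32], [0.18, 2.47], [-1.1, 4.24], [0.23, 1.98], [-2.94, 2.94]. Speed limits (rad/s): [2.57, 2.57, 3.14, 3.14, 3.14, 3.14, 3.14].

INTERFACE

Orientations are given as [roll, pitch, yaw] about the fixed x, y, z axes, in that order (R = Rz(yaw) Ry(pitch) Rx(roll)).
In Python, from cell import ctrl gives the robot as it stands.
- The arm moves only by the tool carry_out, never from a script. Its argument "deltas" is one flat list of numbers, 7 for each row, row after row: the turn, a rotation vector about the tool's x, y, z in degrees, then the shift along the tool's x, y, z in m, then the closure, from -1 (fully open) to 1 (shut). In form: [wx, wy, wz, dx, dy, dz, claw, wx, wy, wz, dx, dy, dz, claw, ...]. A call has 1 to 12 rows; each row shifts and turns the commanded pose from where the row before left it, along the tool's axes as they then stand; what a row does not reach is not made up. A row lasts 1/8 s, in which the tool goes at most 62.5 mm and 10.7 degrees, less where a joint would pass 70% of its speed; a pose out of reach is approached as far as the arm can. A call with a gripper value outside its range is refused whole. The fingers move at their own pace and stop on an object; the grip force is fixed at half the most. Time passes only in rows, so rows that do not move let the fingers close. It gives the time, the measured TCP pose, the force, the opening and the grip force at its end, in the units of the state.
- ctrl.read_state(): the state, without advancing time (a new reading comes with each control period).
- ctrl.get_image(name): name is "scene" or "top" or "wrist"; returns the picture (420x560x3 uint8, red, green, blue); there is no depth.
- ctrl.calibration(name): a dict with "mtx" (3x3 intrinsics, pixels), "R" (3x3) and "t" (3): a world point X has camera coordinates R X + t. Camera axes: x right, y down, z forward; pixel columns grow to the right and rows downward; lengths in mm; the calibration is good to about 2 mm. A picture is of the moment at which its call begins: read the wrist's pose just before it. calibration takes no time and is no camera call; for the wrist camera it gives the pose at the moment of the call.
- ctrl.finish_job(): hands the job in; it is judged then, once.
The state is a dict: "clock": time; "qpos": joint angles; "qd": joint speeds; "tau": joint torques, N m; "eef_pos": TCP position; "tool_rot": TCP orientation; "force": force on the tool from outside, world axes, zero at the start; "torque": the same for the moment, N m; "width": finger opening in mm; "gripper_force": force on a finger pad.
Only numpy, scipy, OpenCV 4.12 (cv2) and the standard library are available. Lean on these libraries where they do the work, as an engineer would, in place of code of your own. Each camera call takes 0.05 s, during which the arm holds its last target. There are 200 camera calls.

## Working session

There is one attempt and no reset: what is moved stays moved. The work goes in short steps, Python scripts to look and compute and a tool call to move; the robot and the scene stay as the last step left them, time stands still between calls to the robot, and variables do not carry over. Pictures are saved under pics/ and viewed, at most 10 in all, crops included, and the job is handed in when it is done.

Besides the shell and the picture viewer there is one more tool, called by a JSON object that holds its "op" and its "data", one argument or row to a line. carry_out: Moves the arm, as the interface text tells. Its arguments: {"type":"object","properties":{"deltas":{"type":"array"}},"required":["deltas"]}

```bash
mkdir -p pics; ls; python3 - <<'E'
from cell import ctrl
import cv2,numpy as np
s=ctrl.read_state();print({k:np.round(v,3) for k,v in s.items()},ctrl.grip_depth)
a=ctrl.get_image("scene");b=ctrl.get_image("top")
cv2.imwrite("pics/scene.png",a[:,:,::-1]);cv2.imwrite("pics/top.png",b[:,:,::-1])
for n in("scene","top","wrist"):
  c=ctrl.calibration(n);print(n,np.round(c["mtx"],1).tolist(),np.round(c["R"],4).tolist(),np.round(c["t"],1))
E
```

```text
pics
{'clock': np.float64(0.0), 'qpos': array([-1.391,  0.629,  0.038,  1.518, -0.027,  0.996, -0.02 ]), 'qd': array([ 0.   , -0.001,  0.001,  0.   ,  0.001,  0.001, -0.001]), 'tau': array([-0.0000e+00, -5.6340e+01,  1.2260e+00, -1.9343e+01,  1.1000e-02,
        1.1000e-02, -0.0000e+00]), 'eef_pos': array([157.987, 629.867, 230.394]), 'tool_rot': array([-3.14 ,  0.   ,  2.896]), 'force': array([ 0.688, -0.226,  0.068]), 'torque': array([-0.021,  0.006, -0.008]), 'gripper_force': np.float64(0.0), 'width': np.float64(85.104)} 18.700000000000003
scene [[481.4, 0.0, 286.2], [0.0, 481.4, 209.1], [0.0, 0.0, 1.0]] [[-0.5467, -0.8373, 0.0052], [-0.5995, 0.387, -0.7006], [0.5846, -0.3861, -0.7136]] [123.3 468.  552.7]
top [[430.8, 0.0, 276.1], [0.0, 430.8, 208.7], [0.0, 0.0, 1.0]] [[-0.0072, -1.0, -0.0049], [-0.9993, 0.0074, -0.0374], [0.0375, 0.0046, -0.9993]] [-216.3  507.   941.7]
wrist [[333.2, 0.0, 281.3], [0.0, 333.2, 207.2], [0.0, 0.0, 1.0]] [[0.2444, 0.9697, -0.0034], [0.9363, -0.2351, 0.261], [0.2523, -0.0669, -0.9653]] [-649.3  -33.6  380.7]
```

View pics/scene.png

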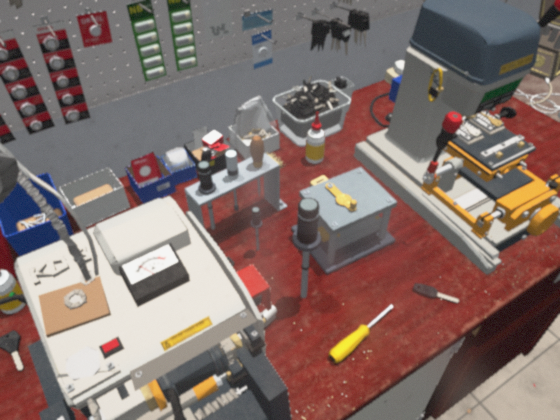

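View pics/top.png

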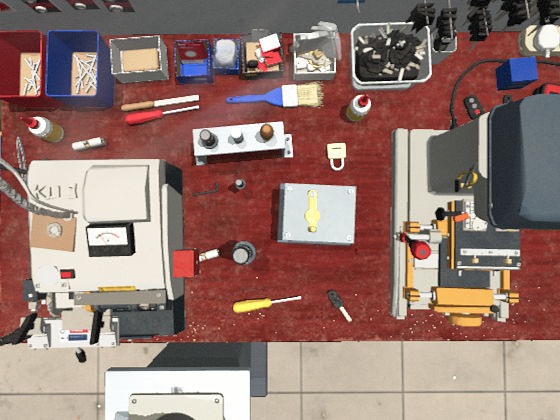

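Candidates for the scope: the tool in the rack's left hole (top 207,138; scene 205,172), a large free-standing look-alike (top 243,253; scene 307,225) and a small one (top 239,184; scene 257,220). The rack also holds the pickup (top 237,138) and the awl (top 266,131). The rack's left tool matches the description, and I'll check it in a close crop.

```bash
python3 - <<'E'
import cv2,numpy as np
a=cv2.imread("pics/scene.png");b=cv2.imread("pics/top.png")
r=lambda im,x,y,w,h,k:cv2.resize(im[y:y+h,x:x+w],None,fx=k,fy=k,interpolation=cv2.INTER_CUBIC)
# top: x 185..365, y 115..250 at 4x ->720x540 ; scene x 180..400,y 120..270 at 3.6
cv2.imwrite("pics/topc.png",r(b,185,115,180,135,4));cv2.imwrite("pics/scenec.png",r(a,180,120,220,150,3.6))
E
```

```text
(no output)
```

View pics/topc.png

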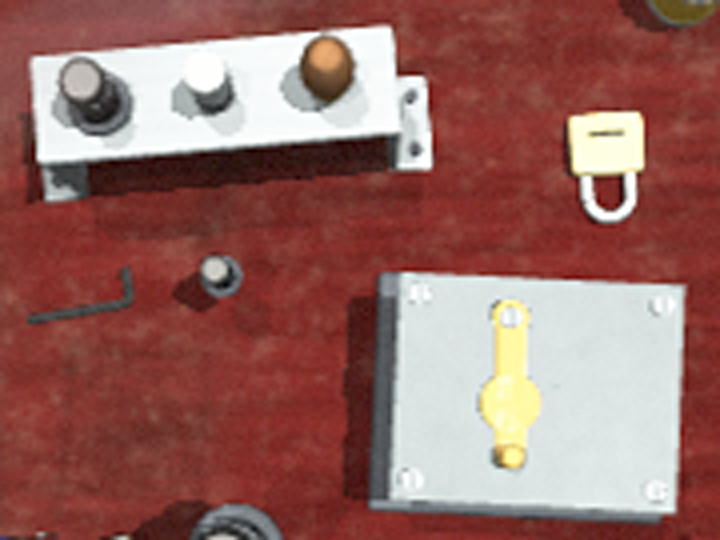

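View pics/scenec.png

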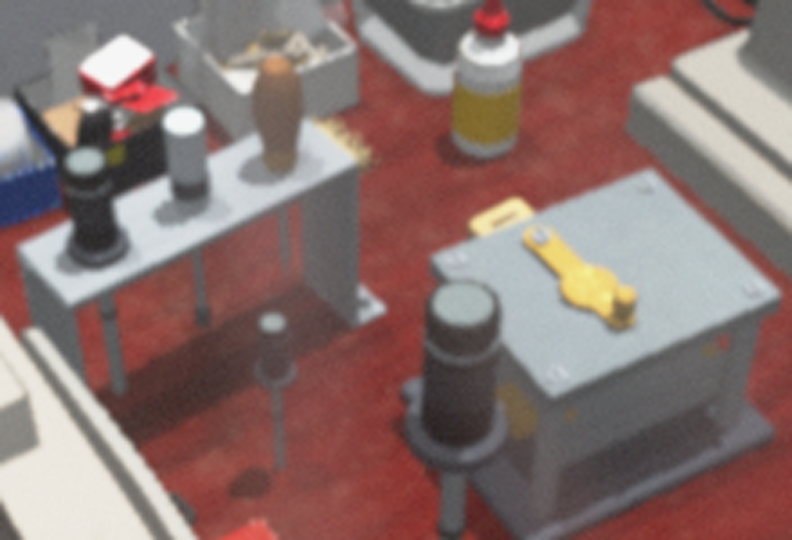

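```bash
cat > h.py <<'E'
import numpy as np,cv2
from cell import ctrl
from scipy.optimize import least_squares
def proj(c,X):
    p=(c["R"]@np.atleast_2d(X).T).T+c["t"]; p=p@c["mtx"].T; return p[:,:2]/p[:,2:]
def back(c,uv,z):
    d=c["R"].T@np.linalg.solve(c["mtx"],[*uv,1]); o=-c["R"].T@c["t"]; return o+d*(z-o[2])/d[2]
def place(p,P):
    P=np.atleast_2d(P); c,s=np.cos(p[2]),np.sin(p[2])
    return np.c_[P[:,0]*c-P[:,1]*s+p[0],P[:,0]*s+P[:,1]*c+p[1],P[:,2]]
E
python3 - <<'E'
from h import *
T=ctrl.calibration("top");S=ctrl.calibration("scene")
tc=lambda l:np.array(l)/4+[185,115]-.375; sc=lambda l:np.array(l)/3.6+[180,120]-.36
P=np.array([[62,55,110],[62,-85,110],[-50,-85,110],[-50,55,110],[42,0,115],[-26,0,131.]])
t=tc([(399,274),(686,285),(674,514),(390,501),(511,316),(511,451)]);s=sc([(432,258),(655,170),(780,293),(553,395),(540,236),(624,290)])
x0=[500,-270,0]
for name,u in(("top",[(T,t)]),("scene",[(S,s)]),("both",[(T,t),(S,s)])):
    f=lambda p:np.concatenate([(proj(c,place(p,P))-m).ravel() for c,m in u])
    r=least_squares(f,x0,loss="soft_l1");print(name,r.x.round(3),f(r.x).round(1))
for n,tt,ss,z in(("scopetop",(84,79),(85,161),182),("scope collar",(104,107),(97,243),132),("pickup",(208,70),(185,121),180),("awl",(328,50),(275,62),191)):
    print(n,back(T,tc([tt])[0],z).round(1),back(S,sc([ss])[0],z).round(1))
# rack corners z125 
for q in((31,58),(395,27),(402,134),(38,163)):print(back(T,tc([q])[0],125).round(1))
for q in((20,246),(72,305),(358,161),(310,122)):print(back(S,sc([q])[0],125).round(1))
E
```

```text
top [ 4.88038e+02 -2.89839e+02 -5.20000e-02] [ 0.5 -0.4 -0.4  0.   0.4 -0.4  0.2 -0.4  0.1  0.3 -0.8  1.3]
scene [ 4.88041e+02 -2.93550e+02 -5.40000e-02] [-0.3 -0.7 -0.9 -0.7  1.1  0.1 -0.   0.3  0.7 -0.2 -0.4  1. ]
both [ 4.87778e+02 -2.91466e+02 -5.10000e-02] [ 1.2 -0.2  0.3  0.1  1.3 -0.4  1.1 -0.2  0.9  0.4  0.1  1.4 -1.2 -0.1
 -1.8 -0.3  0.3  0.5 -0.8  0.9 -0.2  0.3 -1.2  1.5]
scopetop [635.1 -93.7 182. ] [635.2 -95.2 182. ]
scope collar [632. -95. 132.] [631.7 -93.5 132. ]
pickup [ 639.2 -149.9  180. ] [ 638.3 -151.1  180. ]
awl [ 645.4 -204.9  191. ] [ 642.7 -205.8  191. ]
[657.8 -58.2 125. ]
[ 671.5 -236.   125. ]
[ 619. -239.  125.]
[606.2 -61.7 125. ]
[657.9 -62.7 125. ]
[605.6 -66.2 125. ]
[ 621.4 -241.2  125. ]
[ 663.1 -236.9  125. ]
```

```bash
cat >> h.py <<'E'
from scipy.spatial.transform import Rotation as Ro
def go(*wps):
    """wps: (x,y,z,yaw) -> rows: total turn about tool z (deg), total shift along tool axes (mm)"""
    s=ctrl.read_state(); p=s["eef_pos"]; R=Ro.from_euler("xyz",s["tool_rot"])
    print("at",p.round(1),s["tool_rot"].round(3),"w",round(float(s["width"]),1),"F",s["force"].round(1),"t",s["clock"])
    for w in wps:
        G=Ro.from_euler("xyz",[np.pi,0,w[3]]); rv=(R.inv()*G).as_rotvec(degrees=True)
        d=G.inv().apply(np.array(w[:3])-p)
        d0=R.inv().apply(np.array(w[:3])-p)
        print("turn",rv.round(2),"shift after turn",d.round(1),"shift in old axes",d0.round(1)); p=np.array(w[:3]);R=G
E
python3 - <<'E'
from h import *
T=ctrl.calibration("top");S=ctrl.calibration("scene")
for a,b in(((110,240),(152,268)),((66,274),(110,347)),((85,170),(95,240))):
    P=[c["mtx"]@np.c_[c["R"],c["t"]] for c in(T,S)]
    X=cv2.triangulatePoints(P[0],P[1],np.array(a,float),np.array(b,float))[:,0];print((X[:3]/X[3]).round())
go((158,630,330,2.896),(450,420,330,2.896),(600,120,330,2.896),(580,-150,330,2.896),(462,-290,260,2.896))
E
```

```text
[446.  68. 212.]
[384. 155. 186.]
[568. 119. 184.]
at [158.  629.9 230.5] [-3.14   0.     2.896] w 85.3 F [ 0.6  0.3 -0.3] t 0.1
turn [-0.1   0.   -0.01] shift after turn [  0.    0.1 -99.5] shift in old axes [  0.   -0.1 -99.5]
turn [0. 0. 0.] shift after turn [-334.3 -132.7   -0. ] shift in old axes [-334.3 -132.7   -0. ]
turn [0. 0. 0.] shift after turn [-218.4 -254.5   -0. ] shift in old axes [-218.4 -254.5   -0. ]
turn [0. 0. 0.] shift after turn [ -46.2 -266.8   -0. ] shift in old axes [ -46.2 -266.8   -0. ]
turn [0. 0. 0.] shift after turn [  80.4 -164.5   70. ] shift in old axes [  80.4 -164.5   70. ]
```

{"op": "carry_out", "data": {
  "deltas": [0,0,0,0,0,-0.033,0,0,0,0,0,0,-0.033,0,0,0,0,0,0,-0.033,0,0,0,0,-0.042,-0.0166,0,0,0,0,0,-0.042,-0.0166,0,0,0,0,0,-0.042,-0.0166,0,0,0,0,0,-0.042,-0.0166,0,0,0,0,0,-0.042,-0.0166,0,0,0,0,0,-0.042,-0.0166,0,0,0,0,0,-0.042,-0.0166,0,0,0,0,0,-0.042,-0.0166,0,0]
}}

```text
clock: 1.48
eef_pos: [452.6, 418.8, 329.9]
tool_rot: [-3.141, -0.001, 2.896]
force: [0.8, 0.1, 0.2]
width: 42.8
gripper_force: 0.0
```

{"op": "carry_out", "data": {
  "deltas": [0,0,10,0,0,0,0,0,0,10,0,0,0,0,0,0,10,0,0,0,0,0,0,10,0,0,0,0,0,0,10,0,0,0,0,0,0,10,0,0,0,0]
}}

```text
clock: 2.22
eef_pos: [451.4, 419.7, 329.8]
tool_rot: [-3.141, 0.0, 1.843]
force: [-0.2, 0.7, -0.1]
width: 42.6
gripper_force: 0.0
```

```bash
python3 - <<'E'
from h import *
go((600,120,330,1.849),(580,-150,330,1.849))
E
```

```text
at [451.4 419.7 329.8] [-3.141  0.     1.843] w 42.6 F [-0.2  0.7 -0.1] t 2.225
turn [-0.06  0.03 -0.35] shift after turn [-3.29e+02  6.06e+01 -2.00e-01] shift in old axes [-3.287e+02  6.260e+01 -1.000e-01]
turn [0. 0. 0.] shift after turn [-254.1  -93.4   -0. ] shift in old axes [-254.1  -93.4   -0. ]
```

{"op": "carry_out", "data": {
  "deltas": [0,0,0,-0.047,0.0088,0,0,0,0,0,-0.047,0.0088,0,0,0,0,0,-0.047,0.0088,0,0,0,0,0,-0.047,0.0088,0,0,0,0,0,-0.047,0.0088,0,0,0,0,0,-0.047,0.0088,0,0,0,0,0,-0.047,0.0088,0,0,0,0,10,0,0,0,0,0,0,10,0,0,0,0,0,0,10,0,0,0,0,0,0,10,0,0,0,0,0,0,10,0,0,0,0]
}}

```text
clock: 3.72
eef_pos: [600.9, 120.5, 329.8]
tool_rot: [-3.141, 0.001, 0.97]
force: [0.5, -0.6, -0.3]
width: 42.7
gripper_force: 0.0
```

```bash
python3 - <<'E'
from h import *
go((580,-150,330,.97),(462,-290,260,.97),(462,-290,260,-.051))
E
```

```text
at [600.9 120.5 329.8] [-3.141e+00  1.000e-03  9.700e-01] w 42.7 F [ 0.5 -0.6 -0.3] t 3.725
turn [-0.04  0.04  0.01] shift after turn [-2.349e+02  1.357e+02 -2.000e-01] shift in old axes [-2.349e+02  1.356e+02 -1.000e-01]
turn [0. 0. 0.] shift after turn [-182.2  -18.2   70. ] shift in old axes [-182.2  -18.2   70. ]
turn [-0.  -0.  58.5] shift after turn [0. 0. 0.] shift in old axes [0. 0. 0.]
```

{"op": "carry_out", "data": {
  "deltas": [0,0,0,-0.0392,0.0226,0,0,0,0,0,-0.0392,0.0226,0,0,0,0,0,-0.0392,0.0226,0,0,0,0,0,-0.0392,0.0226,0,0,0,0,0,-0.0392,0.0226,0,0,0,0,0,-0.0392,0.0226,0,0,0,0,0,-0.0455,-0.0045,0.0175,0,0,0,0,-0.0455,-0.0045,0.0175,0,0,0,0,-0.0455,-0.0045,0.0175,0,0,0,0,-0.0455,-0.0045,0.0175,0]
}}

```text
clock: 4.97
eef_pos: [463.6, -291.8, 259.5]
tool_rot: [-3.141, 0.0, 0.976]
force: [-0.1, -1.0, -0.0]
width: 42.8
gripper_force: 0.0
```

{"op": "carry_out", "data": {
  "deltas": [0,0,9.75,0,0,0,0,0,0,9.75,0,0,0,0,0,0,9.75,0,0,0,0,0,0,9.75,0,0,0,0,0,0,9.75,0,0,0,0,0,0,9.75,0,0,0,0,0,0,0,0,0,0,0]
}}

```text
clock: 5.85
eef_pos: [464.6, -290.7, 259.8]
tool_rot: [3.142, 0.001, -0.043]
force: [-0.1, 0.0, 0.2]
width: 43.0
gripper_force: 0.0
```

```bash
python3 - <<'E'
from h import *
go((462,-290,118,-.051))
print(ctrl.read_state()["qpos"].round(2))
c=ctrl.calibration("wrist");im=ctrl.get_image("wrist");np.savez("w1.npz",**c)
cv2.imwrite("pics/w1.png",im[:,:,::-1])
yaw=-.051;p=[487.8,-291.5,yaw]
print(proj(c,place(p,np.array([[62,55,110],[62,-85,110],[-50,-85,110],[-50,55,110],[42,0,115],[-26,0,131.]]))).round())
E
```

```text
at [ 464.6 -290.7  259.8] [ 3.142e+00  1.000e-03 -4.300e-02] w 43.0 F [-0.1  0.   0.2] t 5.85
turn [0.   0.08 0.45] shift after turn [ -2.7  -0.5 141.8] shift in old axes [ -2.5  -0.6 141.8]
[-0.05  0.6   0.9   1.78 -0.54  1.03 -0.56]
[[216.  92.]
 [384.  94.]
 [373. 221.]
 [222. 220.]
 [282. 118.]
 [281. 201.]]
```

View pics/w1.png

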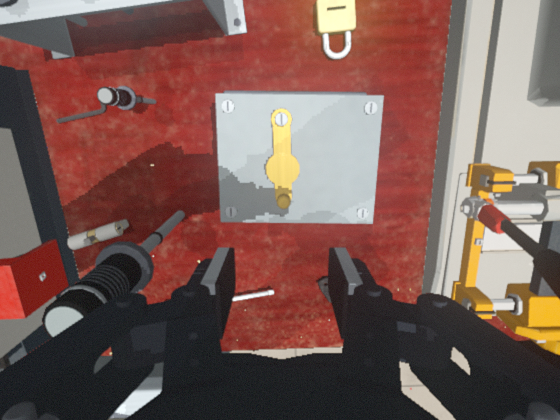

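The picture shows the stand plate with corners at (217,93), (384,95), (373,223) and (219,222), and the knob at (284,200). All are within about 2 px of my prediction. I'll lower the fingers so they straddle the knob.

{"op": "carry_out", "data": {
  "deltas": [0,0,0.5,-0.0026,0,0.024,0,0,0,0,0,0,0.024,0,0,0,0,0,0,0.024,0,0,0,0,0,0,0.024,0,0,0,0,0,0,0.024,0,0,0,0,0,0,0.023,0,0,0,0,0,0,0,0]
}}

```text
clock: 6.78
eef_pos: [461.3, -290.0, 116.1]
tool_rot: [-3.139, 0.003, -0.052]
force: [-0.9, 1.0, 0.5]
width: 42.8
gripper_force: 0.0
```

```bash
python3 - <<'E'
from h import *
piv=place([487.8,-291.5,-.051],[[42,0,0]])[0];print(piv)
# arc in steps of 10deg of q; final tool centre: knob lags by ~15mm (half gap) => lead angle
k=lambda q:(piv[0]-68*np.cos(q-.051),piv[1]-68*np.sin(q-.051),116,q-.051)
go(*[k(np.radians(10)*i) for i in range(1,4)])
E
```

```text
[ 529.74539084 -293.64107156    0.        ]
at [ 461.3 -290.   116.1] [-3.139e+00  3.000e-03 -5.200e-02] w 42.8 F [-0.9  1.   0.5] t 6.775
turn [ -0.14   0.14 -10.05] shift after turn [-0.5 12.   0.1] shift in old axes [ 1.6 11.9  0. ]
turn [  0.   0. -10.] shift after turn [-1.  11.8  0. ] shift in old axes [ 1.  11.8  0. ]
turn [ -0.   0. -10.] shift after turn [-1.  11.8  0. ] shift in old axes [ 1.  11.8  0. ]
```

{"op": "carry_out", "data": {
  "deltas": [0,0,-10,0.001,0.0118,0,0,0,0,-10,0.001,0.0118,0,0,0,0,-10,0.001,0.0118,0,0,0,0,-10,0.001,0.0118,0,0]
}}

```text
clock: 7.28
eef_pos: [476.0, -335.8, 118.5]
tool_rot: [3.141, -0.001, 0.652]
force: [-0.5, 0.8, -0.3]
width: 42.5
gripper_force: 0.4
```

```bash
python3 - <<'E'
from h import *
piv=np.array([529.7,-293.6])
s=ctrl.read_state();d=s["eef_pos"][:2]-piv;print(np.hypot(*d),np.degrees(np.arctan2(-d[1],-d[0])+.051))
k=lambda q:(piv[0]-68*np.cos(q-.051),piv[1]-68*np.sin(q-.051),116,q-.051)
go(*[k(np.radians(10)*i) for i in range(5,7)])
E
```

```text
68.33337945381547 41.05775853671111
at [ 476.  -335.8  118.5] [ 3.141e+00 -1.000e-03  6.520e-01] w 42.5 F [-0.5  0.8 -0.3] t 7.275
turn [ 0.04 -0.04 -9.75] shift after turn [-0.5 10.6  2.5] shift in old axes [ 1.3 10.6  2.5]
turn [  0.   0. -10.] shift after turn [-1.  11.8  0. ] shift in old axes [ 1.  11.8  0. ]
```

{"op": "carry_out", "data": {
  "deltas": [0,0,-10,0.001,0.0118,0.001,0,0,0,-10,0.001,0.0118,0.0005,0,0,0,-10,0.001,0.0118,0.0005,0,0,0,-10,0.001,0.0118,0.0005,0,0,0,-10,0.001,0.0118,0.0005,0,0,0,-8,0.001,0.0095,0,0,0,0,0,0,0,0,0,0,0,0,0,0,0,0]
}}

```text
clock: 8.28
eef_pos: [535.4, -362.5, 114.9]
tool_rot: [3.142, 0.001, 1.654]
force: [-0.2, -0.1, 0.2]
width: 42.6
gripper_force: 0.0
```

```bash
python3 - <<'E'
from h import *
go()
piv=np.array([529.7,-293.6])
s=ctrl.read_state();d=s["eef_pos"][:2]-piv;print(np.hypot(*d),np.degrees(np.arctan2(-d[1],-d[0])+.051),s["qpos"].round(2))
im=ctrl.get_image("scene")[120:270,180:400];im2=ctrl.get_image("top")[140:260,260:400]
im=cv2.resize(im,(550,375),interpolation=2);im2=cv2.resize(im2,(437,375),interpolation=2)
cv2.imwrite("pics/c2.png",np.vstack([im[:,:,::-1][:300], np.zeros((0,550,3),np.uint8)]) if 0 else cv2.resize(np.hstack([im,im2])[:,:,::-1],(800,304)))
E
```

```text
at [ 535.4 -362.5  114.9] [3.142e+00 1.000e-03 1.654e+00] w 42.6 F [-0.2 -0.1  0.2] t 8.275
69.11240589673994 97.63395736120853 [ 0.4   0.77  0.27  1.63 -0.27  0.77  0.87]
```

View pics/c2.png

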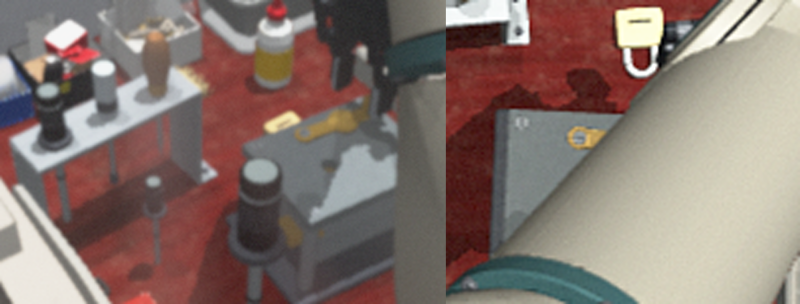

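The cover now points along -y, with its pivot at about (577,137) in the right-hand half. The fingers aren't loaded, so I'll lift off and move toward the rack.

{"op": "carry_out", "data": {
  "deltas": [0,0,0,0,0,-0.025,0,0,0,0,0,0,-0.025,0,0,0,0,0,0,-0.025,0,0,0,0,0,0,-0.025,0,0,0,0,0,0,-0.025,0,0,0,0,0,0,-0.025,-0.2,0,0,0,0.03,0.02,0,-0.2,0,0,0,0.03,0.02,0,-0.2,0,0,0,0.03,0.02,0,-0.2,0,0,0,0.03,0.02,0,-0.2,0,0,0,0,0,0,-0.2]
}}

```text
clock: 9.75
eef_pos: [606.8, -231.2, 263.9]
tool_rot: [3.141, -0.003, 1.662]
force: [0.4, -0.8, -0.4]
width: 51.6
gripper_force: 0.0
```

```bash
python3 - <<'E'
from h import *
go((634,-94.3,265,1.648))
c=ctrl.calibration("wrist");im=ctrl.get_image("wrist");np.savez("w2.npz",**c)
cv2.imwrite("pics/w2.png",im[:,:,::-1]);cv2.imwrite("pics/s2.png",ctrl.get_image("scene")[:,:,::-1])
cv2.imwrite("pics/t2.png",ctrl.get_image("top")[:,:,::-1])
print(proj(c,[[633.5,-94.5,182],[633.5,-94.5,132]]).round(1))
print(proj(c,place([487.8,-291.5,-.051],np.array([[62,55,110],[62,-85,110],[-50,-85,110],[-50,55,110],[42,0,115],[0,0,110]]))).round())
E
```

```text
at [ 606.8 -231.2  263.9] [ 3.141e+00 -3.000e-03  1.662e+00] w 51.6 F [ 0.4 -0.8 -0.4] t 9.75
turn [ 0.04 -0.15  0.8 ] shift after turn [134.4  37.6  -1.1] shift in old axes [133.9  39.5  -0.7]
[[345.9   1.7]
 [333.4  24.1]]
[[222. 197.]
 [209. 328.]
 [ 98. 314.]
 [ 98. 180.]
 [194. 251.]
 [151. 243.]]
```

View pics/w2.png

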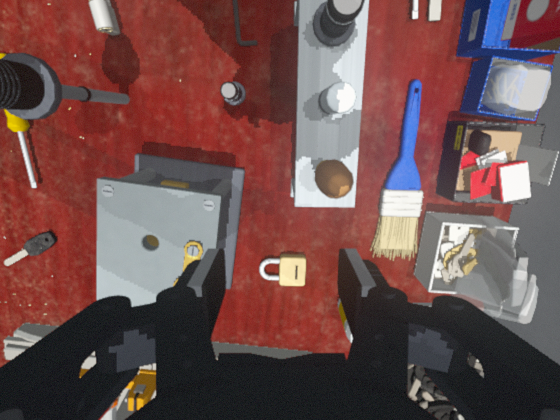

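Wrist view: the open bore is at (151,242), predicted (151,243). The cover lies aside below its pivot at (193,248), and the scope top in the rack is at about (346,3), as predicted. The choice is confirmed, so I'll go above the scope.

{"op": "carry_out", "data": {
  "deltas": [0,0,0.8,0.0,0.0,0,-0.2,0,0,0,0.0335,0.0095,0,-0.2,0,0,0,0.0335,0.0095,0,-0.2,0,0,0,0.0335,0.0095,0,-0.2,0,0,0,0.0335,0.0095,0,-0.2,0,0,0,0,0,0,-0.2,0,0,0,0,0,0,-0.2]
}}

```text
clock: 10.78
eef_pos: [633.0, -101.2, 264.4]
tool_rot: [-3.141, 0.001, 1.641]
force: [-1.2, 0.7, 0.6]
width: 51.1
gripper_force: 0.0
```

```bash
python3 - <<'E'
from h import *
go((633.5,-94.5,139.5,1.648))
c=ctrl.calibration("wrist");im=ctrl.get_image("wrist")
cv2.imwrite("pics/w3.png",im[:,:,::-1])
print(proj(c,[[633.5,-94.5,182],[633.5,-94.5,132]]).round(1))
E
```

```text
at [ 633.  -101.2  264.4] [-3.141e+00  1.000e-03  1.641e+00] w 51.1 F [-1.2  0.7  0.6] t 10.775
turn [-0.02  0.08 -0.43] shift after turn [  6.6   1.  124.9] shift in old axes [  6.8   1.  124.9]
[[282.8 205.3]
 [282.6 190. ]]
```

View pics/w3.png

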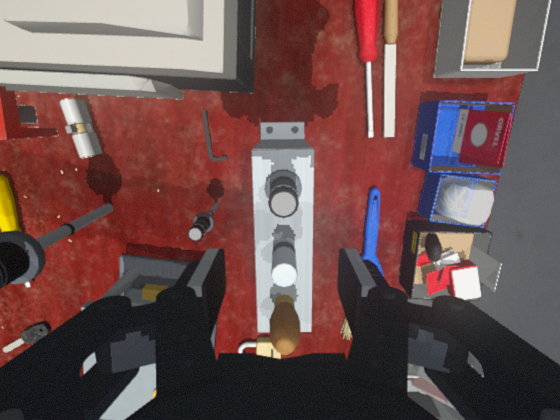

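The scope top is at (283,205) and its collar at (283,188), matching the prediction. The fingers straddle the handle along the rack's x, clear of the pickup. Descending.

{"op": "carry_out", "data": {
  "deltas": [0,0,0,0.0067,0.001,0,-0.2,0,0,0,0,0,0,-0.2,0,0,0,0,0,0.025,-0.2,0,0,0,0,0,0.025,-0.2,0,0,0,0,0,0.025,-0.2,0,0,0,0,0,0.025,-0.2,0,0,0,0,0,0.025,-0.2,0,0,0,0,0,0,-0.2,0,0,0,0,0,0,-0.2]
}}

```text
clock: 11.95
eef_pos: [634.6, -93.0, 140.2]
tool_rot: [3.14, 0.001, 1.642]
force: [0.9, 0.3, 0.3]
width: 51.3
gripper_force: 0.0
```

```bash
python3 - <<'E'
from h import *
go((633.5,-94.5,139.5,1.648))
E
```

```text
at [634.6 -93.  140.2] [3.140e+00 1.000e-03 1.642e+00] w 51.3 F [0.9 0.3 0.3] t 11.95
turn [ 0.08  0.03 -0.32] shift after turn [-1.4 -1.2  0.7] shift in old axes [-1.5 -1.2  0.7]
```

{"op": "carry_out", "data": {
  "deltas": [0,0,0,-0.0014,-0.0012,0,-0.2,0,0,0,0,0,0,0.2,0,0,0,0,0,0,0.4,0,0,0,0,0,0,0.6,0,0,0,0,0,0,0.8,0,0,0,0,0,0,1,0,0,0,0,0,0,1,0,0,0,0,0,0,1,0,0,0,0,0,0,1]
}}

```text
clock: 13.08
eef_pos: [633.2, -94.0, 139.8]
tool_rot: [3.141, 0.0, 1.643]
force: [-0.1, 0.8, 5.9]
width: 20.7
gripper_force: 58.6
```

{"op": "carry_out", "data": {
  "deltas": [0,0,0,0,0,-0.008,1,0,0,0,0,0,-0.016,1,0,0,0,0,0,-0.02,1,0,0,0,0,0,-0.02,1,0,0,0,0,0,-0.02,1,0,0,0,0,0,-0.02,1,0,0,0,0,0,-0.02,1,0,0,0,0,0,-0.02,1,0,0,0,0,0,-0.006,1,0,0,0,0,0,0,1]
}}

```text
clock: 14.32
eef_pos: [632.7, -94.0, 289.6]
tool_rot: [3.141, -0.0, 1.643]
force: [-0.0, -0.8, -1.8]
width: 20.8
gripper_force: 58.7
```

```bash
python3 - <<'E'
from h import *
go((488,-291.5,290,1.643))
T=ctrl.get_image("top");S=ctrl.get_image("scene");W=ctrl.get_image("wrist")
for n,i in(("t4",T),("s4",S),("w4",W)):cv2.imwrite(f"pics/{n}.png",i[:,:,::-1])
s=ctrl.read_state();x,y,z=s["eef_pos"];tip=z+18.7-138
for n in("top","scene","wrist"):
  c=ctrl.calibration(n);print(n,proj(c,[[x,y,tip],[x,y,tip+60],[x,y,tip+105],[x,y,tip+162]]).round(1).tolist())
cv2.imwrite("pics/m4.png",cv2.resize(np.hstack([S[60:260,120:320],W[130:330,180:380]])[:,:,::-1],(800,400),interpolation=2))
E
```

```text
at [632.7 -94.  289.6] [ 3.141 -0.     1.643] w 20.8 F [-0.  -0.8 -1.8] t 14.325
turn [ 0.02 -0.   -0.02] shift after turn [-186.6 -158.6   -0.4] shift in old axes [-186.6 -158.5   -0.5]
top [[206.9, 137.4], [201.1, 130.2], [196.1, 124.1], [188.7, 115.0]]
scene [[204.2, 171.3], [200.0, 143.8], [196.5, 121.2], [191.6, 89.6]]
wrist [[281.7, 201.7], [281.5, 224.8], [281.3, 252.5], [280.8, 317.5]]
```

View pics/m4.png

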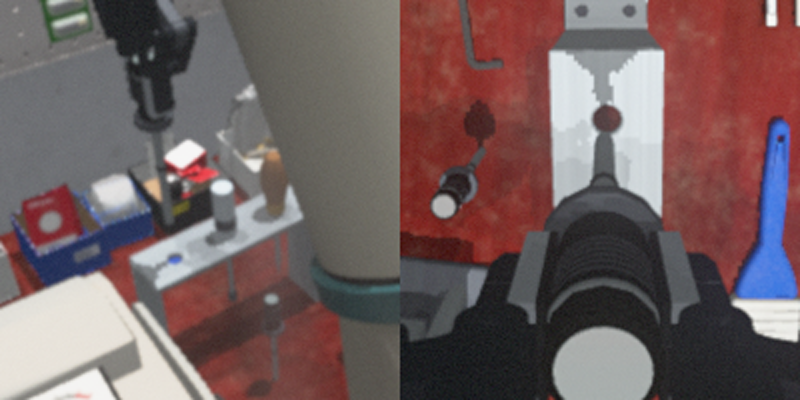

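The left half shows the scope hanging straight in the gripper, with its lens at scene (204,171). The right half shows the lens at wrist (282,199). Both match an upright grip at the computed pose, so I'll move over the bore.

{"op": "carry_out", "data": {
  "deltas": [0,0,0,-0.0311,-0.0264,0,1,0,0,0,-0.0311,-0.0264,0,1,0,0,0,-0.0311,-0.0264,0,1,0,0,0,-0.0311,-0.0264,0,1,0,0,0,-0.0311,-0.0264,0,1,0,0,0,-0.0311,-0.0264,0,1,0,0,0,0,0,0,1,0,0,0,0,0,0,1]
}}

```text
clock: 15.48
eef_pos: [488.4, -290.8, 288.8]
tool_rot: [-3.141, -0.001, 1.643]
force: [0.5, 0.3, -1.5]
width: 20.8
gripper_force: 58.9
```

```bash
python3 - <<'E'
from h import *
go((488,-291.5,243,1.643))
print(ctrl.read_state()["qpos"].round(2))
E
```

```text
at [ 488.4 -290.8  288.8] [-3.141e+00 -1.000e-03  1.643e+00] w 20.8 F [ 0.5  0.3 -1.5] t 15.475
turn [-0.02 -0.07 -0.01] shift after turn [-0.7 -0.5 45.8] shift in old axes [-0.7 -0.5 45.8]
[ 0.25  0.47  0.36  1.68 -0.19  1.03  0.74]
```

{"op": "carry_out", "data": {
  "deltas": [0,0,0,-0.0007,-0.0005,0.012,1,0,0,0,0,0,0.013,1,0,0,0,0,0,0.013,1,0,0,0,0,0,0.012,1,0,0,0,0,0,0,1,0,0,0,0,0,0,1]
}}

```text
clock: 16.23
eef_pos: [488.0, -292.5, 239.5]
tool_rot: [3.141, 0.0, 1.643]
force: [-0.1, 0.3, -2.1]
width: 20.5
gripper_force: 58.9
```

```bash
python3 - <<'E'
from h import *
go((488,-291.5,187,1.643))
s=ctrl.read_state();x,y,z=s["eef_pos"];tip=z+18.7-138
C={n:ctrl.calibration(n) for n in("scene","wrist")}
S=ctrl.get_image("scene");W=ctrl.get_image("wrist")
for n,i in(("s5",S),("w5",W)):cv2.imwrite(f"pics/{n}.png",i[:,:,::-1])
for n,c in C.items():print(n,proj(c,[[x,y,tip],[x,y,tip+60],[x,y,tip+105],[487.8,-291.5,110]]).round(1).tolist())
cv2.imwrite("pics/m5.png",cv2.resize(np.hstack([S[140:240,290:390],W[150:250,230:330]])[:,:,::-1],(800,400),interpolation=2))
E
```

```text
at [ 488.  -292.5  239.5] [3.141 0.    1.643] w 20.5 F [-0.1  0.3 -2.1] t 16.225
turn [ 0.02  0.02 -0.03] shift after turn [ 1.   0.1 52.5] shift in old axes [ 1.   0.1 52.5]
scene [[343.1, 196.9], [346.2, 171.6], [348.8, 150.9], [342.2, 201.2]]
wrist [[281.3, 201.6], [281.3, 224.7], [281.3, 252.4], [281.2, 197.5]]
```

View pics/m5.png

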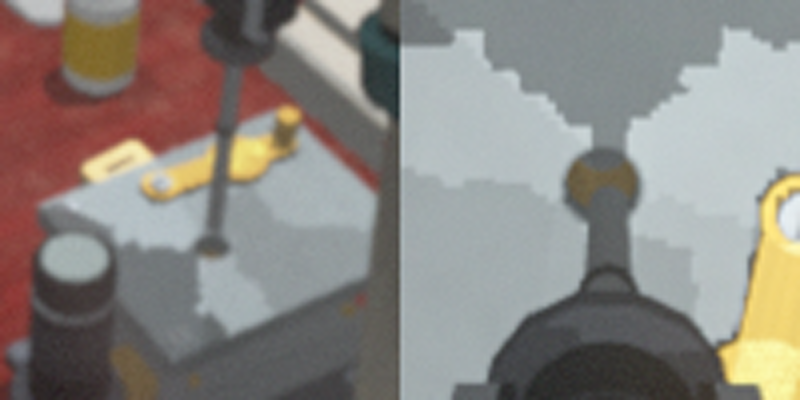

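The left half shows the lens just above the bore mouth, which is at about scene (343,201). The right half shows the bore at about wrist (280.4,196.4), with the tube end slightly below and right of it. I'll measure this numerically, since I've used up my 10 picture views.

```bash
python3 - <<'E'
import cv2,numpy as np
np.set_printoptions(linewidth=220)
w=cv2.imread("pics/w5.png");s=cv2.imread("pics/s5.png",0)
g=cv2.cvtColor(w,cv2.COLOR_BGR2GRAY);sat=w.max(2).astype(int)-w.min(2)
print("wrist cols 268.."); 
for v in range(184,220):print(v,*["%3d"%i for i in g[v,268:297]])
print("sat")
for v in range(190,206):print(v,*["%3d"%i for i in sat[v,268:297]])
print("scene cols 334..")
for v in range(172,208,1):print(v,*["%3d"%i for i in s[v,334:356]])
E
```

```text
wrist cols 268..
184 191 192 191 193 195 196 202 205 206 195 143 138 137 138 136 139 136 139 167 206 206 205 206 205 205 205 204 203 204
185 191 191 192 193 195 194 195 202 204 194 143 135 138 137 138 138 137 139 167 207 206 206 204 206 205 204 204 203 203
186 190 191 191 193 193 195 194 196 193 184 135 124 124 126 127 131 132 140 165 204 207 205 204 206 205 204 203 203 202
187 191 191 193 193 193 193 189 181 162 146 111 102 102 103 106 111 118 127 163 204 207 206 206 205 205 203 203 202 204
188 190 190 194 196 193 185 166 145 120  98  95  95  93  97  95  96 101 110 147 193 204 206 205 205 205 203 204 202 204
189 191 191 192 194 185 164 132 106 101  96  93  94  97  96  97  98  95  97 125 168 193 203 205 206 205 204 202 203 201
190 191 191 192 187 166 129 105 103 102 103  95  98  97  95  99  95  98  97 103 134 169 193 206 206 204 204 203 203 204
191 191 193 190 176 145 101  95 102 105 104  98  98  98 100  97  97  99  94  95 105 139 180 202 205 206 200 203 201 201
192 191 191 187 159 117  89  92  98 101 102 105  97 102  98  99  98  97  96  95  93 119 158 191 204 204 203 201 202 203
193
[... 7789 characters left out ...]
  84  85  86  96 117 139 156 153 150 152 149 151 154 153
201 182 182 176 157 127  97  86  88  85  83  87  87  97 126 148 151 151 151 152 148 152 153
202 158 163 154 132 116  96  93  88  90  90  87  89 100 128 147 147 152 151 151 151 154 154
203 128 130 126 122 114 111 112 106  98 101 103 106 125 144 157 151 153 148 150 149 149 151
204 116 119 119 118 121 132 143 141 133 132 134 140 153 166 164 156 149 150 151 151 150 150
205 119 116 121 118 124 145 170 167 158 159 164 165 172 171 167 157 151 151 151 151 148 150
206 116 119 120 118 124 148 175 173 174 172 174 176 172 174 167 155 151 150 150 150 149 152
207 117 118 115 117 124 146 176 179 173 175 175 172 174 173 167 157 154 151 150 150 149 150
```

{"op": "carry_out", "data": {
  "deltas": [0,0,0,0.0016,-0.0012,0,1,0,0,0,0,0,0.002,1,0,0,0,0,0,0.002,1,0,0,0,0,0,0,1,0,0,0,0,0,0,1]
}}

```text
clock: 16.95
eef_pos: [486.5, -290.8, 235.3]
tool_rot: [-3.142, 0.0, 1.643]
force: [-0.2, -0.6, -1.5]
width: 20.6
gripper_force: 58.9
```

```bash
cat > m.py <<'E'
from h import *
go((486.7,-291.0,169.3,1.643))
s=[]
for i in range(2):
    W=ctrl.get_image("wrist"); s.append(ctrl.read_state()["eef_pos"].round(2).tolist())
print(s)
cv2.imwrite("pics/w6.png",W[:,:,::-1]);g=cv2.cvtColor(W,cv2.COLOR_RGB2GRAY);sat=W.max(2).astype(int)-W.min(2)
for v in range(185,214):print(v,*["%3d"%i for i in g[v,267:295]],"|",*["%2d"%i for i in sat[v,271:290]])
E
python3 m.py
```

```text
at [ 486.5 -290.8  235.3] [-3.142  0.     1.643] w 20.6 F [-0.2 -0.6 -1.5] t 16.95
turn [-0.    0.   -0.02] shift after turn [-0.2  0.2 66. ] shift in old axes [-0.2  0.2 66. ]
[[486.52, -290.81, 235.3], [486.5, -290.79, 235.29]]
185 189 192 191 192 192 193 196 199 204 206 192 145 135 138 138 138 141 138 140 166 206 208 207 205 205 205 204 205 | 12 12 11 13 12 11 12 11  9 10  8  9  9 11  8 13 11 11 11
186 191 190 190 191 191 194 195 195 200 202 181 143 138 135 140 137 138 135 141 165 205 208 207 206 206 206 206 206 | 13 14 12 10 11 12 11  9  9  9  8 10 11  9  9 12 11 11 12
187 189 191 190 192 192 193 195 195 196 195 148 135 138 137 138 138 139 139 140 167 206 207 205 206 204 204 204 205 | 12 13 12 14 11 12 12  9 12  9  8 10  9  6 11 11 11 12 12
188 189 191 190 193 190 192 193 196 197 190 137 131 134 135 138 137 138 138 139 166 207 207 205 205 206 205 205 205 | 12 13 13 14 12 13 11  9  8  9  9  9  8  8  9 11 11 12 12
189 192 191 191 191 192 193 193 193 194 181 132 119 119 121 130 130 130 132 135 166 207 207 208 205 205 205 204 206 | 12 12 15 14 13 13  9  8  8  8  9  9  9 10  9 12 11 1
[... 3504 characters left out ...]

210 168 168 170 174 174 174 173 174 176 157 101  91  95  93  96  95  95  98  96 103 138 175 180 189 187 187 185 186 | 11 13 12 13 11 11  6  4  5  3  5  6  4  3  4  5  8 11 11
211 171 169 169 173 174 174 175 174 171 147  97  88  93  95  96  97  95  96  94 100 131 176 177 175 174 174 171 172 | 12 12 11 11 11  8  7  2  4  3  3  5  3  3  5  6  8 11 12
212 170 168 172 172 172 173 172 174 171 147  95  89  94  91  97  94  97  98  96  98 129 176 176 174 175 172 171 171 | 12 12 11  9 11 10  5  5  4  2  5  4  3  4  4  3  9 12 11
213 169 168 172 173 174 174 173 175 172 144  95  93  94  92  93  96  99  96  99 100 131 174 175 175 174 171 169 171 | 14 10 12 12 10  8  6  2  5  6  3  5  7  5  4  4  7 11 11
```

Tip and bore centres now agree to about 0.2 px. I'll descend slowly with checks.

{"op": "carry_out", "data": {
  "deltas": [0,0,0,0,0,0.004,1,0,0,0,0,0,0.004,1,0,0,0,0,0,0.004,1,0,0,0,0,0,0.004,1,0,0,0,0,0,0,1,0,0,0,0,0,0,1]
}}

```text
clock: 17.8
eef_pos: [486.5, -290.8, 219.3]
tool_rot: [3.142, 0.0, 1.643]
force: [-0.1, 0.2, -2.0]
width: 20.6
gripper_force: 58.9
```

```bash
python3 -c "
from h import *
go((486.6,-290.8,169.3,1.643))"
```

```text
at [ 486.5 -290.8  219.3] [3.142 0.    1.643] w 20.6 F [-0.1  0.2 -2. ] t 17.8
turn [ 0.    0.01 -0.02] shift after turn [-0.   0.1 50. ] shift in old axes [-0.   0.1 50. ]
```

Small steps track perfectly. I'll continue.

{"op": "carry_out", "data": {
  "deltas": [0,0,0,0,0,0.004,1,0,0,0,0,0,0.004,1,0,0,0,0,0,0.004,1,0,0,0,0,0,0.004,1,0,0,0,0,0,0.004,1,0,0,0,0,0,0.004,1,0,0,0,0,0,0.004,1,0,0,0,0,0,0.004,1,0,0,0,0,0,0.004,1,0,0,0,0,0,0.004,1,0,0,0,0,0,0,1,0,0,0,0,0,0,1]
}}

```text
clock: 19.3
eef_pos: [486.5, -290.8, 179.4]
tool_rot: [3.142, 0.0, 1.643]
force: [-0.5, -0.1, -0.6]
width: 20.3
gripper_force: 58.9
```

```bash
python3 - <<'E'
from h import *
go((486.6,-290.8,169.3,1.643))
C={n:ctrl.calibration(n) for n in("scene",)};S=ctrl.get_image("scene")
x,y,z=ctrl.read_state()["eef_pos"];t=z+18.7-138
print(proj(C["scene"],[[x,y,t+60],[x,y,t+105],[x,y,110]]).round(1).tolist())
g=cv2.cvtColor(S,cv2.COLOR_RGB2GRAY)
for v in range(176,208):print(v,*["%3d"%i for i in g[v,334:356]])
E
```

```text
at [ 486.5 -290.8  179.4] [3.142 0.    1.643] w 20.3 F [-0.5 -0.1 -0.6] t 19.3
turn [ 0.    0.01 -0.02] shift after turn [-0.   0.1 10.1] shift in old axes [-0.   0.1 10.1]
[[342.8, 197.7], [345.1, 179.0], [342.3, 201.7]]
176 120 118 106  87  74  69  56  52  52  55  49  54  67  83  93  95  87  71  61  61  82 121
177 151 144 126  89  75  74  66  55  52  51  48  51  61  79  90  94  91  81  69  70 109 161
178 168 161 136  95  73  73  66  62  56  49  54  51  59  67  80  91  90  81  74  81 126 178
179 174 169 152 112  80  74  73  67  63  55  57  54  57  60  69  74  82  73  69  85 133 177
180 180 179 171 142 100  71  71  73  67  65  59  57  59  60  66  64  68  69  74  94 143 181
181 192 191 189 173 130  90  77  70  69  67  63  66  68  65  65  66  70  71  87 117 158 181
182 195 199 196 188 165 132  97  79  69  67  67  70  65  65  66  66  70  84 119 149 164 166
183 200 200 198 196 185 169 144 118  85  68  72  68  69  69  72  76  86 110 142 159 155 152
184 200 198 198 196 192 188 174 143 102  80  76  77  75  75  77  86  92 118 138 137 135 146
185 202 196 194 192 183 172 158 136 105  85  83  8
[... 1365 characters left out ...]
  81  80  82  86 105 127 145 151 150 150 151 151 148 149
201 118 117 113 111  96  86  82  84  87  93  86  82  93 116 143 149 153 150 152 151 154 151
202 118 115 116 109  99  88  84  91  90  90  88  84  96 120 144 146 149 150 150 149 149 151
203 118 116 113 108 101  94  91  89  91  92  89  92 111 132 145 148 149 149 149 149 151 148
204 118 119 114 109 103 102  98  94  91  88  88 104 129 145 149 149 149 148 149 151 151 150
205 118 115 116 114 104 102 100  98  93  86  94 110 140 149 150 148 149 150 150 150 150 147
206 119 118 117 114 107 105 103  98  91  86  89 115 142 149 148 147 148 150 150 149 149 152
207 118 118 116 111 105 105 104 103 100  93  94 115 143 151 148 149 148 149 150 148 150 149
```

{"op": "carry_out", "data": {
  "deltas": [0,0,0,0,0,0.004,1,0,0,0,0,0,0.004,1,0,0,0,0,0,0.002,1,0,0,0,0,0,0,1,0,0,0,0,0,0,1,0,0,0,0,0,0,1,0,0,0,0,0,0,1]
}}

```text
clock: 20.23
eef_pos: [486.5, -290.8, 169.4]
tool_rot: [3.141, 0.0, 1.643]
force: [0.2, 0.5, -2.2]
width: 20.7
gripper_force: 58.9
```

```bash
python3 - <<'E'
from h import *
go((486.6,-290.8,169.3,1.643))
S=ctrl.get_image("scene");W=ctrl.get_image("wrist")
x,y,z=ctrl.read_state()["eef_pos"];t=z+18.7-138
print(proj(ctrl.calibration("scene"),[[x,y,t+60],[x,y,t+105],[x,y,110]]).round(1).tolist())
g=cv2.cvtColor(S,cv2.COLOR_RGB2GRAY)
for v in range(192,209):print(v,*["%3d"%i for i in g[v,334:352]])
g=cv2.cvtColor(W,cv2.COLOR_RGB2GRAY)
for v in range(186,216):print(v,*["%3d"%i for i in g[v,267:297]])
E
```

```text
at [ 486.5 -290.8  169.4] [3.141 0.    1.643] w 20.7 F [ 0.2  0.5 -2.2] t 20.225
turn [ 0.01  0.   -0.02] shift after turn [-0.1  0.1  0.1] shift in old axes [-0.1  0.1  0.1]
[[342.3, 201.7], [344.6, 183.4], [342.3, 201.8]]
192 160 154 150 150 150 146 145 126  99  92  90 105 130 147 153 158 169 168
193 169 155 152 148 148 150 141 121  96  92  96 109 134 146 150 153 159 158
194 170 165 152 149 150 149 142 124  96  93  96 113 137 149 150 151 152 150
195 172 167 160 150 154 148 140 118  95  92  95 118 145 149 148 152 148 149
196 173 168 161 157 151 150 138 108  96  92  98 119 143 148 149 150 149 149
197 170 157 160 159 153 145 133 102  91  93  98 120 142 149 150 147 149 148
198 146 138 143 146 137 130 116  95  89  92  95 114 136 148 150 151 153 150
199 124 119 120 118 109 101  94  90  87  90  92 105 124 141 149 152 152 150
200 118 115 111 103  91  85  77  84  86  92  88  89 105 127 145 149 151 151
201 118 115 111  99  92  79  71  82  85  86  76  76  91 119 139 148 149 149
202 118 116 109 103  94  80  72  67  76  76  71  76  91 120 140 150 146 149
203 117 115 114 107  99  90  75  66  65 
[... 3435 characters left out ...]
 123 123 124 127 126 131 136 134 133 134 135 133 132 134 132 139 149 150 152 149
211 106 106 106 103 108 106 105 106 106 107 107 106 105 104 112 127 127 127 132 131 132 134 136 132 138 138 145 146 147 148
212 106 108 106 104 108 105 105 106 104 106 104 102  99 100 101 110 110 112 116 120 125 130 133 137 132 134 133 133 139 151
213 105 108 106 105 103 103 106 102 101 101  96  96 100  98 102 108 104 109 105 109 111 118 124 130 132 136 134 135 138 150
214 108 103 105 107 108 106 104  99  98  98  96  98  98  98 101 103  98 104 105 107 108 109 111 119 126 130 134 134 136 145
215 107 104 107 104 105 103 100  95  99  98  98  99 100  92  93  92  94  96 105 104 106 101 102 108 113 125 131 135 135 133
```

```bash
python3 -c "
from cell import ctrl
print(ctrl.finish_job())"
```

```text
the job is handed in; nothing more can be done
None
```

I handed the job in with the cover swung aside (about 1.48 rad) and the scope held upright in the bore. By my measurements the rubber ring is within about 1 mm of the plate's top and the lens was centred to about 0.2 mm at the mouth. I saw no sign of contact; the hand-in gave no verdict.

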